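# Lock the jar tumbler's shaft with its pin

### The arm

A 6-joint arm with a two-finger parallel gripper is mounted at the origin on the work surface. World frame = base frame: x ahead of the robot, y to its left, z up, the work surface at z = 0. Lengths are in m, angles in rad, forces in N, time in s.
With the tool pointing down it reaches from about 0.3 to 0.85 m from the base axis. Payload 4.2 kg.
Tool frame: the origin (TCP) lies midway between the tips of the shut fingers; the grasp point (between the pads) lies manip.grasp_offset behind it (manip.grasp_offset is the distance from the TCP to the grasp point, in m); z points along the fingers, y is the line along which they close (so a half turn about z gives the same grasp; the last joint's range is limited). The gripper opens to 91 mm and grips with 3 to 60 N. Pads are 32 mm wide; open, the fingers measure 118 mm over their backs; the gripper's body (76 mm by 178 mm) begins 60 mm behind the grasp point.
Start: joints at [-1.265, 0.32, 1.565, -0, 1.257, -0.02], TCP at [0.184, -0.545, 0.214] pointing down, gripper open.
Joint ranges: [-3.11, 3.11], [-0.84, 2.01], [0.21, 2.61], [-1.34, 4.49], [0.05, 2.63], [-2.56, 2.56]. Speed limits (rad/s): [2.57, 2.57, 3.14, 3.14, 3.14, 3.14].

### API

Orientations are given as a unit quaternion [w, x, y, z].
In Python, from plant import manip gives the robot as it stands.
- The arm moves only by the tool send_rows, never from a script. Its argument "steps" is one flat list of numbers, 7 for each row, row after row: the turn, a rotation vector about the world's x, y, z in degrees, then the shift along the world's x, y, z in cm, then the finger opening in cm, from 0 to 9.12. In form: [ax, ay, az, dx, dy, dz, claw, ax, ay, az, dx, dy, dz, claw, ...]. A call has 1 to 10 rows; each row is the pose to reach, as a shift and turn from the pose commanded when the call began; what a row does not reach only later rows make up. A row lasts 1/10 s, in which the tool goes at most 50 mm and 8.59 degrees, less where a joint would pass 70% of its speed; a pose out of reach is approached as far as the arm can. A call with a gripper value outside its range is refused whole. The fingers move at their own pace and stop on an object; "force" is the grip in N (left out, the last holds). Time passes only in rows, so rows that repeat a pose let the fingers close. It gives the time, the measured TCP pose, the force, the opening and the grip force at its end, in the units of the state.
- manip.sense(): the state, without advancing time (a new reading comes with each control period).
- manip.snapshot(name): name is "scene" or "top" or "wrist"; returns a dict with "frame" (480x640x3 uint8, red, green, blue), "fx", "fy", "cx", "cy" (pixels), "distortion" ([k1, k2, p1, p2, k3] as OpenCV has them; the pictures are not rectified), "extrinsics" (4x4, takes a point from camera to world coordinates); the wrist camera has in their place "tool_from_camera" (4x4, takes a point from camera to tool coordinates, whose origin is the TCP and whose axes are the flange's). Camera axes: x right, y up, looking along -z (the intrinsics and any distortion apply to the point x, -y, -z); pixel columns grow to the right and rows downward; lengths in m; the calibration is good to about 2 mm. A picture is of the moment at which its call begins: read the wrist's pose just before it. There is no depth.
- manip.sign_off(): hands the job in; it is judged then, once.
The state is a dict: "t": time; "joint_pos": joint angles; "qvel": joint speeds; "joint_efforts": joint torques, N m; "tool_pos": TCP position; "orientation": TCP orientation; "contact_force": force on the tool from outside, world axes, zero at the start; "moment": the same for the moment, N m; "finger_gap": finger opening in m; "grip_force": force on a finger pad.
Only numpy, scipy, OpenCV 4.12 (cv2) and the standard library are available. Lean on these libraries where they do the work, as an engineer would, in place of code of your own. Each camera call takes 0.05 s, during which the arm holds its last target. There are 200 camera calls.

### The job

Lock the hand-cranked jar tumbler for unloading: take the locking pin from its wooden rack and stand it in the hole on top of the bearing block so that it rests on the shaft, then turn the crank slowly away from the robot by its handle until you feel the pin drop into the shaft's hidden cross-hole and stop it. Let go of the crank and press the pin fully home, until its knob sits on the block. Never force the crank against the pin, and leave the pots, dishes and other things where they are.

Things in the scene. Friction and masses are not known exactly. Their poses are not given: they have to be found in the camera images.
- stand: The tumbler's fixed stand, turned by up to 0.3 rad. Origin on the table under the pin hole; z up, y along the shaft, +x away from the robot. Base plate 170 x 110 mm (x, y), 12 mm thick; grey bearing block 60 x 60 mm, top at 160 mm. The 32 mm shaft runs through it along y, axis 95 mm up. Crank on the -y side; on the +y side two jars turn with the shaft within 75 mm of its axis, y = 62 to 118 mm.
- bore (a point): Centre of the mouth of the vertical pin hole in the block's top face (160 mm up), 12.2 mm diameter with a 3 mm chamfer, 45 mm deep down to the shaft. Two sprung balls inside let the pin's narrow tip fall through but stop its taper: past them the pin must be pressed home with 10 to 25 N, least when the crank was eased back some 0.15 rad from where it was stopped.
- shaft_top (a point): Top of the shaft under the pin hole, 111 mm up, where the pin rests. The shaft's cross-hole, 13 mm wide, is hidden in the block. About 0.15 rad short of upright the resting pin drops 4 to 8 mm; some 0.15 rad past upright it blocks the shaft and the handle resists hard. Over 60 N between pin and shaft (17 N at the handle) is forcing. Let go, the shaft is centred by the pin's taper.
- shaft_axis (a point): Point on the shaft's axis (95 mm up) about which the handle's middle circles, 103 mm to the stand's -y side of the pin hole. The handle moves in the stand's x-z plane through this point.
- crank: Shaft, crank and jar carrier, turning as one. Origin on the shaft's axis under the pin hole; y along the shaft, z towards the handle. Starts leaning 0.75 to 1.05 rad from upright towards the robot; turn it up and over, away from the robot. The cross-hole is upright at an unknown crank angle, from 0.35 rad before upright to 0.75 rad past it. Stops at 1.25 rad. Turning takes 1 to 3 N; it stays put.
- handle (a point): Middle of the crank's handle: a black sleeve 18 mm in diameter, 66 mm long along the shaft's direction, free to spin on its spindle, its axis 55 mm from the shaft's axis.
- pin: The locking pin: steel, round black knob, about 80 g. Origin at its tip's centre; z towards the knob. Tip 7.6 mm diameter for 18 mm, taper to 11 mm at 23 mm, 11 mm shank to 88 mm, knob 24 mm diameter from 88 to 116 mm. Stands upright in the rack, tip 10 mm above the table. In the bore the tip is 111 mm up resting on the shaft, 103 to 107 mm when dropped into the cross-hole, 72 mm when fully home.
- rack: Fixed wooden block 70 x 50 x 55 mm (x, y, z) with one upright 12.2 mm hole, 45 mm deep, in which the pin stands. Origin under its centre; z up.
- pot_a: Lidded plastic pot of sediment, 76 mm diameter, 88 mm tall, beside the rack; leave alone. Origin under its centre.
- pot_b: The same kind of pot, to the far left; leave alone.
- dish: Glass dish with dark sediment, 110 mm diameter, 58 mm tall; leave alone. Origin under its centre.
- spatula: Spatula lying on the table, about 0.25 m long; leave alone.
- marker: Marker pen, 16 mm diameter, about 130 mm long, lying near the robot; leave alone.
- petri: Flat petri dish, 90 mm diameter, 14 mm tall, in front of the tumbler; leave alone.

How it is judged:
By the outcome, as a careful person would: the job done as asked, in the order asked, and still so for the second after the job is handed in, with the robot touching nothing.
It also fails if it takes over 72 s, if anything falls off the work surface, if the arm or the gripper's body presses on something with over 40 N, if the wrist force passes 120 N, or if a joint passes its speed limit or range.

## Working session

There is one attempt and no reset: what is moved stays moved. The work goes in short steps, Python scripts to look and compute and a tool call to move; the robot and the scene stay as the last step left them, time stands still between calls to the robot, and variables do not carry over. Pictures are saved under pics/ and viewed, at most 10 in all, crops included, and the job is handed in when it is done.

Besides the shell and the picture viewer there is one more tool, called after "Call:" by a JSON object that holds its "api" and its "payload". send_rows: Moves the arm, as the interface text tells. Its arguments: {"type":"object","properties":{"steps":{"type":"array"},"force":{"type":"number"}},"required":["steps"]}

```bash
mkdir -p pics; ls; python3 - <<'E'
from plant import manip
import cv2,numpy as np
s=manip.sense();print(s);print(manip.grasp_offset)
ims=[]
for n in("scene","top"):
    p=manip.snapshot(n);cv2.imwrite(f"pics/{n}0.png",p["frame"][:,:,::-1]);np.save(f"pics/{n}0.npy",p,allow_pickle=True)
    print(n,p["fx"],p["fy"],p["cx"],p["cy"],p["distortion"],np.round(p["extrinsics"],3).tolist())
E
```

```text
pics
{'t': 0.0, 'joint_pos': array([-1.26500464e+00,  3.20281055e-01,  1.56569141e+00, -3.45267146e-05,
        1.25739517e+00, -1.99998746e-02]), 'qvel': array([-0.00174242,  0.00022151,  0.00042753, -0.00084035, -0.00082337,
        0.00024521]), 'joint_efforts': array([ 1.39734522e-05, -4.12463343e+01, -2.31972706e+01,  7.29108509e-02,
        4.57935990e-02, -1.42747590e-04]), 'tool_pos': array([ 0.18386915, -0.54426591,  0.21312171]), 'orientation': array([-8.76105253e-04,  9.86760540e-01,  1.62181529e-01, -1.42637773e-04]), 'contact_force': array([ 0.29258986,  0.26498397, -0.10482669]), 'moment': array([0.01931266, 0.03039986, 0.03148846]), 'grip_force': 0.0, 'finger_gap': 0.09137401734297372}
0.0188
scene 471.18940614526167 471.18940614526167 314.64009298987384 242.9276421125937 [-0.09003773  0.          0.          0.          0.        ] [[0.008, -0.757, 0.653, 1.103], [1.0, -0.001, -0.013, 0.008], [0.011, 0.653, 0.757, 0.792], [0.0, 0.0, 0.0, 1.0]]
top 546.8910187622365 546.8910187622365 328.1448107861825 246.43263396870236 [-0.07778988  0.          0.          0.          0.        ] [[-0.006, 0.975, -0.221, 0.287], [-1.0, -0.006, 0.001, 0.038], [-0.0, 0.221, 0.975, 1.124], [0.0, 0.0, 0.0, 1.0]]
```

View pics/scene0.png

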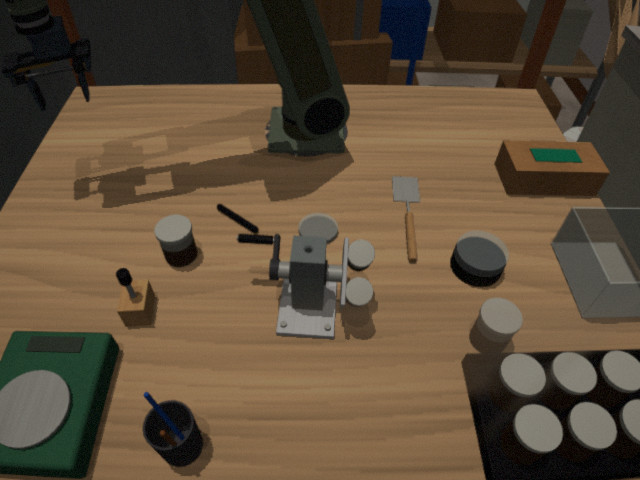

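View pics/top0.png

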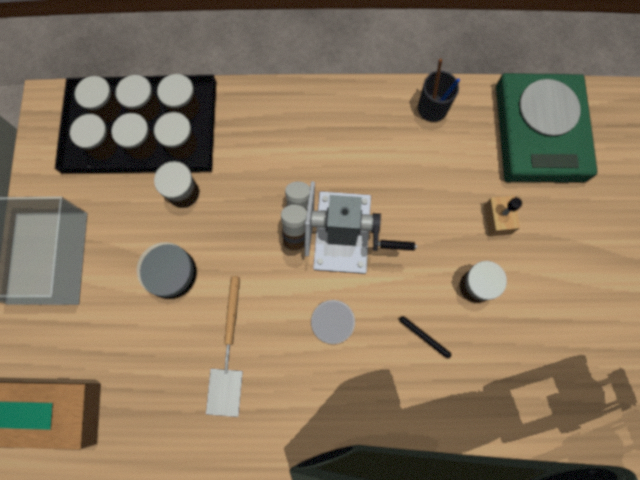

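The scene view shows the knob at (124,276), the bore at (308,250) and the handle at about (240–275,239). The top view has the knob at (515,204), the bore at (345,211) and the handle at (382–414,245). Next I'll refine these with masks and triangulate.

```bash
cat > h.py <<'E'
import numpy as np,cv2
from scipy.spatial.transform import Rotation as R
def load(n): return np.load(f"pics/{n}.npy",allow_pickle=True).item()
def K(p): return np.array([[p["fx"],0,p["cx"]],[0,p["fy"],p["cy"]],[0,0,1.]])
def ray(p,uv,T=None):
    T=p["extrinsics"] if T is None else T
    x,y=cv2.undistortPoints(np.array([[uv]],float),K(p),np.array(p["distortion"],float))[0,0]
    d=T[:3,:3]@np.array([x,-y,-1]);return T[:3,3],d/np.linalg.norm(d)
def plane(r,z): o,d=r;return o+d*(z-o[2])/d[2]
def tri(r1,r2):
    (a,d),(b,e)=r1,r2
    s=np.linalg.lstsq(np.c_[d,-e],b-a,rcond=None)[0]
    p,q=a+s[0]*d,b+s[1]*e;return (p+q)/2,np.linalg.norm(p-q)
def tcpT(s):
    T=np.eye(4);q=s["orientation"];T[:3,:3]=R.from_quat([q[1],q[2],q[3],q[0]]).as_matrix();T[:3,3]=s["tool_pos"];return T
def blob(p,box,lo,hi):
    x0,y0,x1,y1=box;g=cv2.cvtColor(p["frame"],cv2.COLOR_RGB2GRAY)[y0:y1,x0:x1]
    m=((g>=lo)&(g<=hi)).astype(np.uint8);n,l,st,c=cv2.connectedComponentsWithStats(m)
    return [(np.round(c[i]+[x0,y0],1).tolist(),(st[i,:4]+[x0,y0,0,0]).tolist(),int(st[i,4])) for i in range(1,n) if st[i,4]>5]
E
python3 - <<'E'
from h import *
S,T=load("scene0"),load("top0")
print("knob",blob(S,(112,262,138,286),0,30),blob(T,(502,192,528,216),0,35))
print("bore",blob(S,(298,240,318,258),0,60),blob(T,(335,203,355,219),0,60))
print("handle",blob(S,(232,230,272,248),0,28),blob(T,(383,236,420,252),0,32))
for n,a,b in[("knob",(124,276),(515,204)),("bore",(308,250),(345,211)),("hL",(240,238),(414,245)),("hR",(270,240),(382,244)),("rackhole",(128,297),(504,209))]:
    P,e=tri(ray(S,a),ray(T,b));print(n,P.round(4),round(e,4))
def up(p,box,n,k=8):
    x0,y0,x1,y1=box;return cv2.resize(p["frame"][y0:y1,x0:x1,::-1],(400,300),interpolation=cv2.INTER_CUBIC)
a=np.vstack([np.hstack([up(S,(230,220,310,280),0),up(T,(340,195,420,255),0)]),np.hstack([up(S,(100,255,180,315),0),up(T,(470,185,550,245),0)])])
cv2.imwrite("pics/c1.png",a)
E
```

```text
knob [([123.7, 276.8], [117, 269, 14, 17], 179)] [([513.8, 204.2], [508, 199, 13, 11], 102)]
bore [([308.0, 249.5], [305, 247, 7, 6], 31)] [([344.4, 211.4], [343, 210, 4, 4], 15)]
handle [([254.4, 230.8], [251, 230, 7, 3], 16), ([255.1, 238.7], [238, 235, 34, 9], 247)] [([398.5, 245.3], [383, 242, 31, 7], 165)]
knob [ 0.5978 -0.3261  0.115 ] 0.0015
bore [0.5723 0.0063 0.1585] 0.0015
hL [ 0.5149 -0.1228  0.1251] 0.0029
hR [ 0.5179 -0.0645  0.1227] 0.0002
rackhole [ 0.6056 -0.3281  0.0585] 0.0087
```

View pics/c1.png

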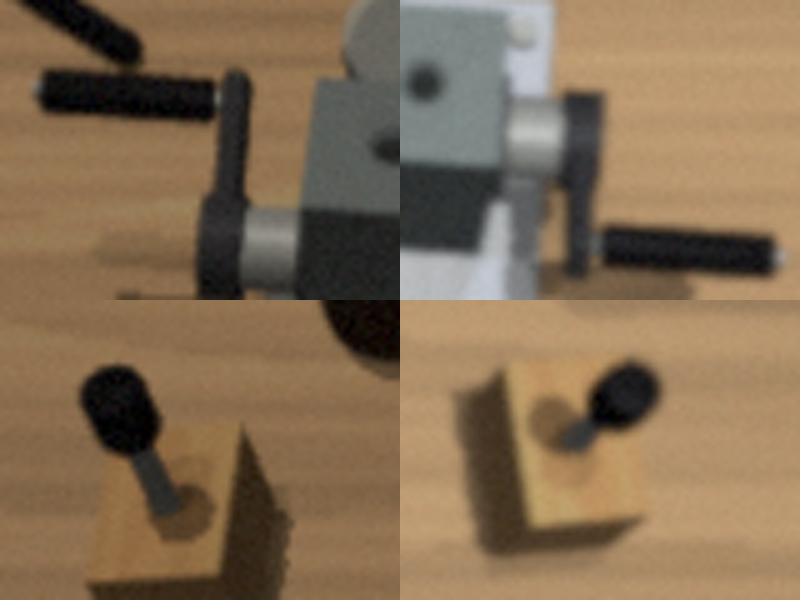

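The crops show the pin upright in the rack, with both handle ends clear. The triangulation agrees with the known heights: knob at 0.115, bore at 0.1585, handle radius 58 mm and stand yaw about −0.055. I'll move above the knob with the fingers closing along the stand's x.

Call:
{"api": "send_rows", "payload": {"steps": [0,0,34,20,11,1,9,0,0,68,41.4,21.9,1,9,0,0,68,41.4,21.9,1,9,0,0,68,41.4,21.9,1,9,0,0,68,41.4,21.9,1,9,0,0,68,41.4,21.9,1,9,0,0,68,41.4,21.9,1,9,0,0,68,41.4,21.9,1,9,0,0,68,41.4,21.9,1,9,0,0,68,41.4,21.9,1,9]}}

```text
t: 1.1
tool_pos: [0.6016, -0.3228, 0.2229]
orientation: [-0.0, 0.726, 0.688, 0.001]
contact_force: [-0.7, -0.9, -0.1]
finger_gap: 0.0895
grip_force: 0.0
```

Call:
{"api": "send_rows", "payload": {"steps": [0,0,0,0,0,0,9,0,0,0,0,0,0,9,0,0,0,0,0,0,9]}}

```text
t: 1.4
tool_pos: [0.5965, -0.3268, 0.224]
orientation: [-0.0, 0.728, 0.686, -0.0]
contact_force: [-0.2, 0.4, 0.0]
finger_gap: 0.0899
grip_force: 0.0
```

```bash
cat >> h.py <<'E'
def look(name,cam="wrist"):
    from plant import manip
    s=manip.sense();p=manip.snapshot(cam);cv2.imwrite(f"pics/{name}.png",p["frame"][:,:,::-1])
    if cam=="wrist": p["extrinsics"]=tcpT(s)@p["tool_from_camera"]
    p["s"]=s;np.save(f"pics/{name}.npy",p,allow_pickle=True);return p
E
python3 - <<'E'
from h import *
p=look("w1");s=p["s"];print(s["t"],s["tool_pos"],s["orientation"],s["joint_pos"],s["contact_force"])
print(np.round(p["tool_from_camera"],3).tolist(),p["fx"])
E
```

```text
1.4 [ 0.59647512 -0.32682385  0.22395733] [-2.94865237e-04  7.27956117e-01  6.85623528e-01 -4.28862262e-04] [-5.17838556e-01  4.84787139e-01  1.27796043e+00 -6.59184575e-04
  1.37966037e+00 -4.57836791e-01] [-0.15135149  0.44687467  0.01023691]
[[0.001, 0.956, 0.294, 0.084], [1.0, -0.001, 0.002, 0.001], [0.002, 0.294, -0.956, -0.171], [0.0, 0.0, 0.0, 1.0]] 420.2652784643059
```

View pics/w1.png

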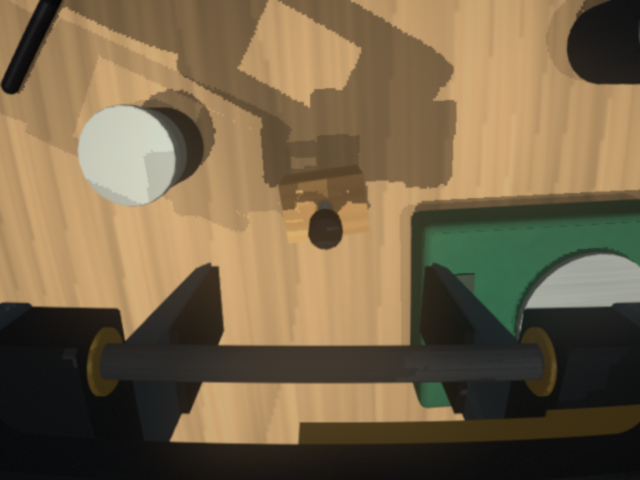

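The wrist view shows the knob at about (326,229), midway between the fingers, with the pot well clear.

```bash
python3 - <<'E'
from h import *
p=load("w1");S,T=load("scene0"),load("top0")
b=blob(p,(300,198,352,256),0,50);print(b)
for uv in [(326,229)]+[x[0] for x in b if x[2]>300]: print(uv,plane(ray(p,uv),.114).round(4))
print(plane(ray(S,(123.7,276.8)),.112),plane(ray(T,(513.8,204.2)),.112))
E
```

```text
[([324.0, 225.0], [310, 209, 31, 32], 720)]
(326, 229) [ 0.6006 -0.3266  0.114 ]
[324.0, 225.0] [ 0.5994 -0.3236  0.114 ]
[ 0.59745893 -0.32687808  0.112     ] [ 0.59843589 -0.32557796  0.112     ]
```

Call:
{"api": "send_rows", "payload": {"steps": [0,0,0,0.25,0.1,-4,7,0,0,0,0.25,0.1,-8,6,0,0,0,0.25,0.1,-11,6,0,0,0,0.25,0.1,-12.5,6,0,0,0,0.25,0.1,-12.5,6,0,0,0,0.25,0.1,-12.5,6]}}

```text
t: 2.05
tool_pos: [0.6001, -0.3258, 0.0999]
orientation: [0.001, 0.728, 0.686, 0.0]
contact_force: [1.4, -0.6, 0.8]
finger_gap: 0.0603
grip_force: 0.0
```

Call:
{"api": "send_rows", "payload": {"steps": [0,0,0,0,0,0,3.5,0,0,0,0,0,0,2.0,0,0,0,0,0,0,2.0,0,0,0,0,0,0,2.0,0,0,0,0,0,0,2.0,0,0,0,0,0,0,2.0,0,0,0,0,0,0,2.0], "force": 25}}

```text
t: 2.75
tool_pos: [0.6004, -0.3248, 0.0992]
orientation: [-0.0, 0.727, 0.686, -0.0]
contact_force: [-0.2, 0.8, 3.0]
finger_gap: 0.023
grip_force: 25.0
```

Call:
{"api": "send_rows", "payload": {"steps": [0,0,0,0,0,3,2,0,0,0,0,0,6,2,0,0,0,0,0,10,2,0,0,0,0,0,14,2,0,0,0,0,0,18,2,0,0,0,-0.5,4,19,2,0,0,0,-1,8.5,19,2,0,0,0,-1.5,13,19,2,0,0,0,-2,17.5,19,2,0,0,0,-2.5,22,19,2]}}

```text
t: 3.75
tool_pos: [0.5751, -0.103, 0.2886]
orientation: [-0.0, 0.727, 0.686, 0.0]
contact_force: [1.4, -0.4, -0.4]
finger_gap: 0.0235
grip_force: 25.0
```

Call:
{"api": "send_rows", "payload": {"steps": [0,0,0,0,4,0,2,0,0,0,-0.3,8,0,2,0,0,0,-0.3,11,0,2,0,0,0,-0.3,11,0,2,0,0,0,-0.3,11,0,2,0,0,0,-0.3,11,0,2,0,0,0,-0.3,11,0,2]}}

```text
t: 4.45
tool_pos: [0.5726, 0.0041, 0.2888]
orientation: [0.0, 0.728, 0.686, -0.0]
contact_force: [0.3, 0.2, -1.4]
finger_gap: 0.0231
grip_force: 25.0
```

```bash
python3 - <<'E'
from h import *
p=look("w2");s=p["s"];print(s["t"],s["tool_pos"],s["orientation"],s["joint_pos"],s["contact_force"])
look("s2","scene");look("t2","top")
E
```

```text
4.45 [0.57262851 0.00406492 0.28881191] [ 8.78712958e-05  7.27911953e-01  6.85670593e-01 -1.41960149e-04] [-1.27953293e-02  2.79834902e-01  1.43453572e+00 -3.27038130e-04
  1.42730408e+00  4.69986419e-02] [ 0.33730309  0.18418279 -1.41172232]
```

View pics/w2.png

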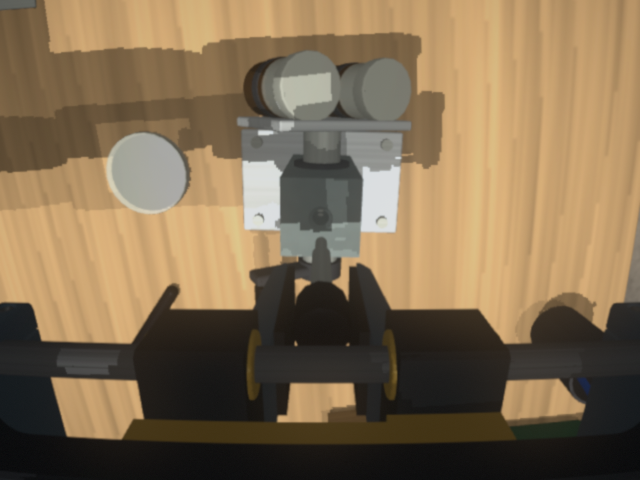

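In the wrist view the bore is at about (321,215) and the pin's tip just below it at about (320,240). I'll measure both through the same camera.

```bash
python3 - <<'E'
from h import *
p=load("w2");s=p["s"]
print("bore",blob(p,(308,204,334,224),0,38),"\n",blob(p,(308,204,334,224),0,48))
g=cv2.cvtColor(p["frame"],cv2.COLOR_RGB2GRAY)
print(g[200:262:3,300:344:2])
print("bore pt",plane(ray(p,(320.8,215.5)),.16).round(4),"tip",plane(ray(p,(320.5,240)),.2).round(4), s["tool_pos"])
S,T=load("scene0"),load("top0")
print(plane(ray(S,(308,249.5)),.16),plane(ray(T,(344.4,211.4)),.16))
u=np.array([[350.,0]])
cv2.imwrite("pics/c2.png",cv2.resize(p["frame"][190:265,270:370,::-1],(800,600),interpolation=cv2.INTER_CUBIC))
E
```

```text
bore [] 
 []
[[ 79  79  78  79  78  78  78  77  78  78  78  76  77  84  96  96  97  97
   97  98  98  99]
 [ 79  78  78  78  78  78  78  77  78  77  78  77  77  84  97  98  98  98
   98  98  98  98]
 [ 79  79  78  78  78  78  78  77  76  74  74  75  77  78  94  98  99  98
   97  98  98  98]
 [ 79  79  78  78  78  77  75  71  71  77  81  78  73  75  86  96  98  98
   98  98  98  98]
 [ 78  79  79  79  78  74  71  68  67  71  76  73  68  71  80  85  96  98
   98  98  98  98]
 [ 79  79  79  78  77  72  69  66  67  75  81  78  66  65  73  81  88  97
   98  99  98  97]
 [ 79  79  79  79  75  73  69  65  65  65  66  66  66  65  71  82  86  97
   97  97  98  97]
 [ 81  79  79  78  76  74  72  68  66  65  66  66  66  68  79  81  87  96
   96  97  97 100]
 [ 93  78  78  78  78  75  75  74  71  68  68  69  71  81  83  90 144 152
  151 152 152 154]
 [ 94  79  78  78  78  78  77  76  75  75  75  76  76  82  87  97 147 153
  148 148 149 150]
 [119 113 113 112 113 129 120  80  78  78  84  86  86  87  87  90 131 138
  138 139 138 139]
 [141 140 139 139 139 138 137 134 134 134 138 138 138 138 138 13
[... 329 characters left out ...]
 139 138 126  80  77  80  79  77  93 135 137 137 136
  136 135 136 136]
 [139 138 138 138 137 138 136 112  79  78  79  79  78  85 126 147 145 137
  137 137 136 136]
 [138 137 137 137 137 136 113  78  77  78  79  78  76  77  82 140 157 154
  154 154 153 154]
 [146 138 137 137 137 135  96  75  76  77  79  79  77  77  79 123 157 157
  157 156 154 156]
 [ 73  87 125 140 151 156  99  75  76  77  79  79  78  76  77 112 148 135
  117 102 116 165]
 [ 52  54  93 133 151 156  96  75  76  77  79  79  77  77  77 102 139 110
   65  49  80 169]]
bore pt [0.5734 0.0093 0.16  ] tip [0.573  0.0033 0.2   ] [0.57262851 0.00406492 0.28881191]
[0.57244857 0.00707426 0.16      ] [0.57102652 0.00673472 0.16      ]
```

View pics/c2.png

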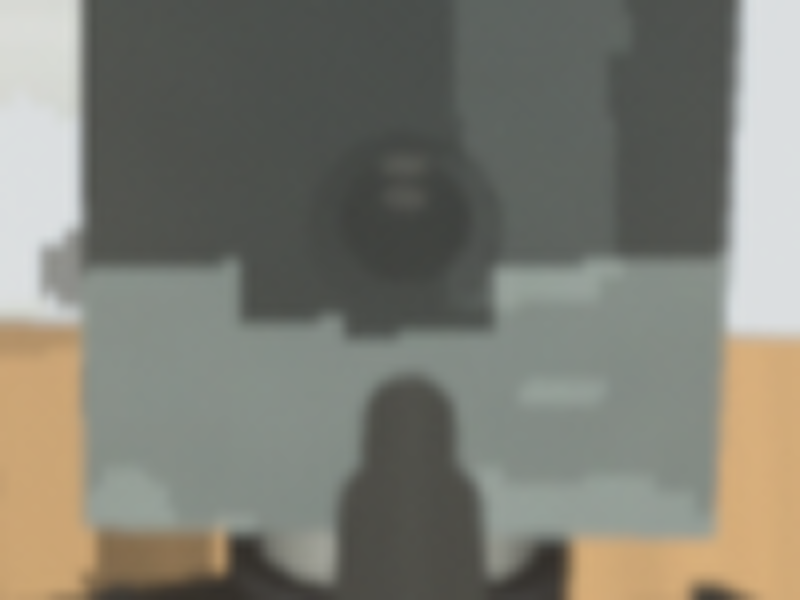

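```bash
python3 - <<'E'
from h import *
p=load("w2")
print("bore pt",plane(ray(p,(320.6,217.1)),.16).round(4),"tip",plane(ray(p,(321.2,242.3)),.2).round(4))
E
```

```text
bore pt [0.5732 0.0081 0.16  ] tip [0.5734 0.0017 0.2   ]
```

Call:
{"api": "send_rows", "payload": {"steps": [0,0,0,0,0.5,0,2,0,0,0,0,0.5,-2,2,0,0,0,0,0.5,-3.3,2,0,0,0,0,0.5,-3.3,2,0,0,0,0,0.5,-3.3,2,0,0,0,0,0.5,-3.3,2]}}

```text
t: 5.2
tool_pos: [0.573, 0.0102, 0.2567]
orientation: [0.001, 0.727, 0.686, 0.001]
contact_force: [-0.3, -0.1, -0.7]
finger_gap: 0.0231
grip_force: 25.0
```

```bash
python3 - <<'E'
from h import *
p=look("w3");s=p["s"];print(s["tool_pos"],s["contact_force"])
look("s3","scene")
cv2.imwrite("pics/c3.png",cv2.resize(p["frame"][190:265,270:370,::-1],(800,600),interpolation=cv2.INTER_CUBIC))
E
```

```text
[0.57302371 0.01024894 0.25674884] [-0.27751044 -0.14395318 -0.69562899]
```

View pics/c3.png

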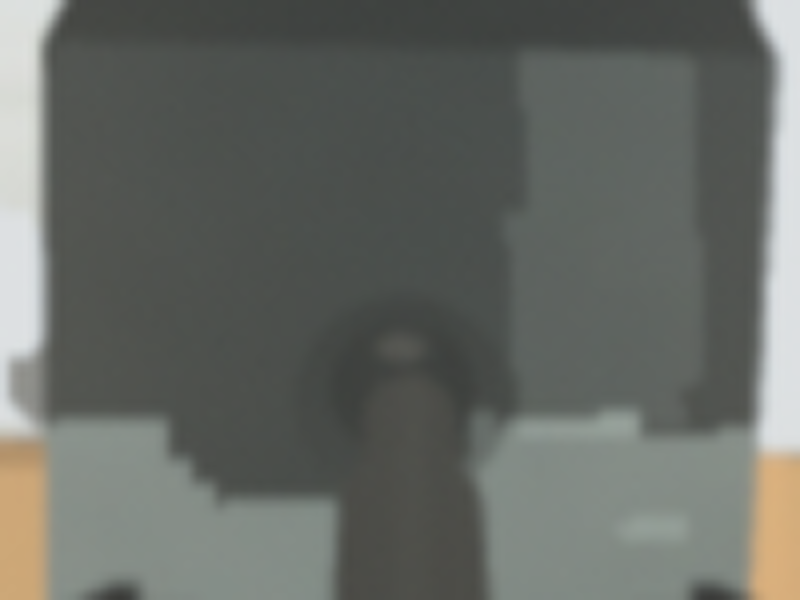

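The crop shows the tip just over the mouth: the bore centre is at about (405,390) in the crop and the tip centre at about (410,413).

```bash
python3 - <<'E'
from h import *
p=load("w3")
print("bore pt",plane(ray(p,(320.6,238.7)),.16).round(4),"tip",plane(ray(p,(321.2,241.6)),.1677).round(4))
E
```

```text
bore pt [0.5735 0.0079 0.16  ] tip [0.574  0.0083 0.1677]
```

Call:
{"api": "send_rows", "payload": {"steps": [0,0,0,-0.03,-0.03,-0.6,2,0,0,0,-0.03,-0.03,-1.2,2,0,0,0,-0.03,-0.03,-1.8,2,0,0,0,-0.03,-0.03,-2.4,2,0,0,0,-0.03,-0.03,-2.4,2]}}

```text
t: 5.8
tool_pos: [0.5716, 0.0099, 0.2307]
orientation: [-0.001, 0.727, 0.686, -0.001]
contact_force: [-0.5, 0.5, -0.8]
finger_gap: 0.0234
grip_force: 25.0
```

Call:
{"api": "send_rows", "payload": {"steps": [0,0,0,0,0,-0.6,2,0,0,0,0,0,-1.2,2,0,0,0,0,0,-1.8,2,0,0,0,0,0,-1.8,2]}}

```text
t: 6.2
tool_pos: [0.5719, 0.0098, 0.2129]
orientation: [-0.0, 0.727, 0.686, -0.001]
contact_force: [0.2, 0.2, -0.9]
finger_gap: 0.0234
grip_force: 25.0
```

Call:
{"api": "send_rows", "payload": {"steps": [0,0,0,0,0,-0.2,2,0,0,0,0,0,-0.4,2,0,0,0,0,0,-0.6,2,0,0,0,0,0,-0.8,2,0,0,0,0,0,-0.9,2,0,0,0,0,0,-0.9,2]}}

```text
t: 6.8
tool_pos: [0.5721, 0.0099, 0.2048]
orientation: [-0.0, 0.727, 0.686, -0.0]
contact_force: [0.6, -0.7, -0.9]
finger_gap: 0.0233
grip_force: 25.0
```

Call:
{"api": "send_rows", "payload": {"steps": [0,0,0,0,0,-0.15,2,0,0,0,0,0,-0.3,2,0,0,0,0,0,-0.3,2]}}

```text
t: 7.1
tool_pos: [0.5721, 0.0099, 0.2017]
orientation: [-0.0, 0.727, 0.686, -0.0]
contact_force: [-0.1, -0.1, -1.1]
finger_gap: 0.0237
grip_force: 25.0
```

Call:
{"api": "send_rows", "payload": {"steps": [0,0,0,0,0,0,4,0,0,0,0,0,0,5,0,0,0,0,0,0,6,0,0,0,0,0,0,6,0,0,0,0,0,2,6,0,0,0,0,0,5,6,0,0,0,0,0,8,6,0,0,0,0,0,8,6]}}

```text
t: 7.9
tool_pos: [0.5744, 0.0099, 0.2867]
orientation: [0.003, 0.727, 0.686, 0.003]
contact_force: [0.2, 1.5, -0.3]
finger_gap: 0.0604
grip_force: 0.0
```

```bash
python3 - <<'E'
from h import *
p=look("s4","scene");q=look("t4","top");w=look("w4");s=p["s"];print(s["t"],s["tool_pos"],s["contact_force"])
k=lambda a,b:cv2.resize(a["frame"][b[1]:b[3],b[0]:b[2],::-1],(400,300),interpolation=cv2.INTER_CUBIC)
cv2.imwrite("pics/c4.png",np.vstack([np.hstack([k(p,(230,180,350,270)),k(q,(320,180,420,255))]),np.hstack([k(w,(0,0,640,480)),k(load("scene0"),(230,180,350,270))])]))
E
```

```text
7.9 [0.57444398 0.00993991 0.286692  ] [ 0.16788882  1.52740781 -0.27296425]
```

View pics/c4.png

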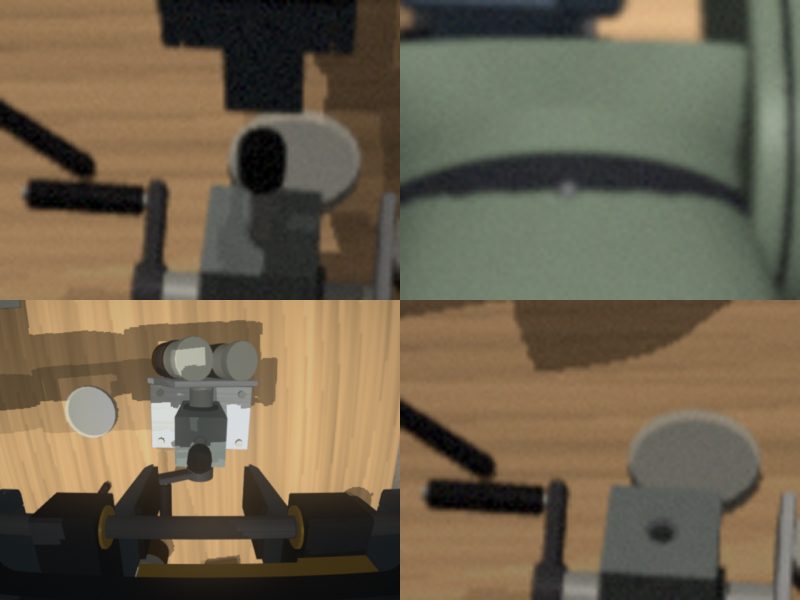

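The pin stands in the bore, its knob at (309,228) in the scene view. Now above the handle, with a numeric check from the wrist camera.

Call:
{"api": "send_rows", "payload": {"steps": [0,0,0,-2.5,-5,0,5,0,0,0,-5.2,-10.2,0,5,0,0,0,-5.2,-10.2,-4,5,0,0,0,-5.2,-10.2,-8,5,0,0,0,-5.2,-10.2,-8,5,0,0,0,-5.2,-10.2,-8,5]}}

```text
t: 8.65
tool_pos: [0.52, -0.0919, 0.2015]
orientation: [-0.001, 0.727, 0.686, -0.001]
contact_force: [-0.1, -0.2, 0.3]
finger_gap: 0.0502
grip_force: 0.0
```

```bash
python3 - <<'E'
from h import *
w=look("w5");p=look("s5","scene");s=w["s"];print(s["t"],s["tool_pos"],s["orientation"],s["contact_force"])
Ti=np.linalg.inv(w["extrinsics"])
def proj(P):
    c=Ti@np.r_[P,1];c=c[:3]*[1,-1,-1]
    return cv2.projectPoints(c[None],np.zeros(3),np.zeros(3),K(w),np.array(w["distortion"]))[0].ravel()
y=np.array([.055,.998,0]);h=np.array([.520,-.092,.1233])
for a in(-.033,0,.033): print(a,proj(h+a*y).round(1))
print(blob(load("s4"),(296,212,322,240),0,30),blob(p,(296,212,322,240),0,30))
cv2.imwrite("pics/c5.png",np.hstack([cv2.resize(w["frame"][:,:,::-1],(400,300)),cv2.resize(p["frame"][180:270,230:350,::-1],(400,300))]))
E
```

```text
8.65 [ 0.51997371 -0.09188821  0.20148535] [-9.39445768e-04  7.27352847e-01  6.86262794e-01 -5.76286869e-04] [-0.12453885 -0.2314303   0.29052421]
-0.033 [320.2 292.5]
0 [320.  244.4]
0.033 [319.9 192.6]
[([310.5, 212.0], [302, 212, 18, 1], 18), ([308.1, 228.0], [302, 219, 13, 19], 217)] [([308.1, 228.1], [302, 219, 13, 19], 217)]
```

View pics/c5.png

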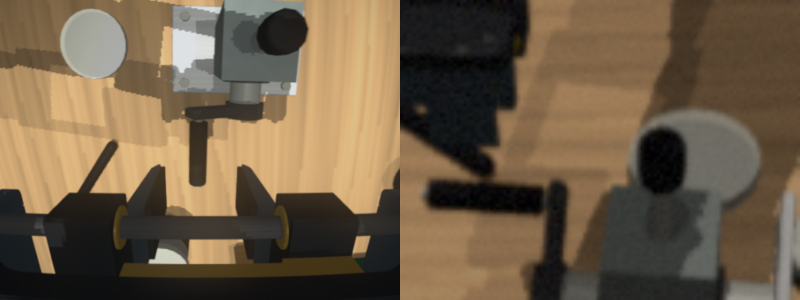

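The handle runs from about (316,194) to (316,296) in the wrist view, against a predicted x of 320, so it sits about 2 mm nearer the robot. I'll descend and grip lightly.

Call:
{"api": "send_rows", "payload": {"steps": [0,0,0,-0.2,0,-3,5,0,0,0,-0.2,0,-6,5,0,0,0,-0.2,0,-8.5,5,0,0,0,-0.2,0,-9.7,5,0,0,0,-0.2,0,-9.7,5]}}

```text
t: 9.25
tool_pos: [0.5184, -0.0917, 0.1048]
orientation: [-0.0, 0.727, 0.686, -0.0]
contact_force: [0.3, -0.4, -0.3]
finger_gap: 0.0499
grip_force: 0.0
```

Call:
{"api": "send_rows", "payload": {"steps": [0,0,0,0,0,0,3,0,0,0,0,0,0,2,0,0,0,0,0,0,1.5,0,0,0,0,0,0,1.5,0,0,0,0,0,0,1.5,0,0,0,0,0,0,1.5], "force": 10}}

```text
t: 9.85
tool_pos: [0.5168, -0.0921, 0.1051]
orientation: [-0.001, 0.727, 0.686, -0.001]
contact_force: [-5.4, -0.9, 4.0]
finger_gap: 0.0173
grip_force: 10.0
```

```bash
cat >> h.py <<'E'
A=np.array([.5673,-.0945,.095]);X=np.array([.998,-.055,0])
def pose(s):
    d=s["tool_pos"]+[0,0,.0188]-A;x=d@X;z=d[2];phi=np.arctan2(x,z);f=s["contact_force"]
    return dict(t=s["t"],phi=round(phi,3),r=round(np.hypot(x,z)*1e3,1),tang=round(f@X*np.cos(phi)-f[2]*np.sin(phi),1),rad=round(f@X*np.sin(phi)+f[2]*np.cos(phi),1))
def check(n):
    p=look(n,"scene");print(pose(p["s"]),"knob",[b for b in blob(p,(296,212,322,245),0,30) if b[2]>60],[b for b in blob(p,(296,212,322,245),0,45) if b[2]>60])
def arc(phis,r=.055,phi0=None):
    from plant import manip
    c=A+r*np.array([np.sin(phi0)*X[0],np.sin(phi0)*X[1],np.cos(phi0)])
    for q in phis: print(q,((A+r*np.array([np.sin(q)*X[0],np.sin(q)*X[1],np.cos(q)])-c)*100).round(2))
E
python3 - <<'E'
from h import *
check("s6")
arc(np.arange(-.95,.96,.1),.055,-1.05)
E
```

```text
{'t': 9.85, 'phi': np.float64(-1.052), 'r': np.float64(58.2), 'tang': np.float64(0.8), 'rad': np.float64(6.6)} knob [([308.5, 228.0], [302, 219, 14, 19], 209)] [([308.5, 228.4], [302, 219, 14, 21], 242)]
-0.95 [ 0.3  -0.02  0.46]
-0.85 [ 0.64 -0.04  0.89]
-0.75 [ 1.02 -0.06  1.29]
-0.65 [ 1.44 -0.08  1.64]
-0.55 [ 1.89 -0.1   1.95]
-0.45000000000000007 [ 2.37 -0.13  2.22]
-0.3500000000000001 [ 2.88 -0.16  2.43]
-0.2500000000000001 [ 3.4  -0.19  2.59]
-0.15000000000000013 [ 3.94 -0.22  2.7 ]
-0.050000000000000155 [ 4.49 -0.25  2.76]
0.04999999999999982 [ 5.04 -0.28  2.76]
0.1499999999999997 [ 5.58 -0.31  2.7 ]
0.24999999999999978 [ 6.12 -0.34  2.59]
0.34999999999999987 [ 6.64 -0.37  2.43]
0.44999999999999973 [ 7.15 -0.39  2.22]
0.5499999999999996 [ 7.63 -0.42  1.95]
0.6499999999999997 [ 8.08 -0.45  1.64]
0.7499999999999998 [ 8.5  -0.47  1.29]
0.8499999999999996 [ 8.89 -0.49  0.89]
0.9499999999999995 [ 9.23 -0.51  0.46]
```

Call:
{"api": "send_rows", "payload": {"steps": [0,0,0,0,-0.01,0.23,1.5,0,0,0,0.15,-0.02,0.46,1.5,0,0,0,0.32,-0.03,0.68,1.5,0,0,0,0.49,-0.04,0.89,1.5,0,0,0,0.68,-0.05,1.09,1.5,0,0,0,0.87,-0.06,1.29,1.5,0,0,0,1.08,-0.07,1.47,1.5,0,0,0,1.29,-0.08,1.64,1.5,0,0,0,1.29,-0.08,1.64,1.5]}}

```text
t: 10.8
tool_pos: [0.5323, -0.0933, 0.1218]
orientation: [0.001, 0.727, 0.686, 0.001]
contact_force: [0.3, -2.2, -1.9]
finger_gap: 0.0175
grip_force: 10.0
```

```bash
sed -i 's/A=np.array(\[.5673/A=np.array([.566/' h.py; python3 - <<'E'
from h import *
check("s7");p=load("s7");print(p["s"]["contact_force"],p["s"]["tool_pos"])
E
```

```text
{'t': 10.8, 'phi': np.float64(-0.637), 'r': np.float64(56.7), 'tang': np.float64(-0.8), 'rad': np.float64(-1.7)} knob [([308.2, 226.9], [302, 218, 13, 19], 215)] [([308.4, 227.2], [302, 218, 14, 21], 239)]
[ 0.27199154 -2.21179334 -1.86730062] [ 0.53227878 -0.09327375  0.12178019]
```

Call:
{"api": "send_rows", "payload": {"steps": [0,0,0,0.11,-0.01,0.08,1.5,0,0,0,0.22,-0.01,0.16,1.5,0,0,0,0.34,-0.02,0.24,1.5,0,0,0,0.45,-0.02,0.31,1.5,0,0,0,0.57,-0.03,0.38,1.5,0,0,0,0.69,-0.04,0.45,1.5]}}

```text
t: 11.45
tool_pos: [0.5381, -0.0937, 0.1255]
orientation: [0.0, 0.727, 0.686, -0.0]
contact_force: [1.1, -5.0, -7.7]
finger_gap: 0.0178
grip_force: 10.0
```

```bash
python3 -c "
from h import *
check('s8')"
```

```text
{'t': 11.45, 'phi': np.float64(-0.516), 'r': np.float64(56.6), 'tang': np.float64(-2.6), 'rad': np.float64(-7.4)} knob [([308.2, 227.1], [302, 218, 13, 20], 219)] [([308.3, 227.5], [302, 218, 14, 22], 243)]
```

Call:
{"api": "send_rows", "payload": {"steps": [0,0,0,0.12,-0.01,0.06,1.5,0,0,0,0.24,-0.01,0.12,1.5,0,0,0,0.37,-0.02,0.18,1.5,0,0,0,0.5,-0.03,0.24,1.5]}}

```text
t: 11.9
tool_pos: [0.5427, -0.0941, 0.1276]
orientation: [-0.0, 0.727, 0.686, -0.001]
contact_force: [0.8, -6.0, -7.7]
finger_gap: 0.0179
grip_force: 10.0
```

```bash
python3 -c "
from h import *
check('s9')"
```

```text
{'t': 11.9, 'phi': np.float64(-0.425), 'r': np.float64(56.5), 'tang': np.float64(-2.2), 'rad': np.float64(-7.5)} knob [([308.2, 227.4], [302, 218, 13, 20], 215)] [([308.3, 227.6], [302, 218, 14, 21], 242)]
```

Call:
{"api": "send_rows", "payload": {"steps": [0,0,0,0.12,-0.04,0.0,1.5,0,0,0,0.25,-0.08,-0.0,1.5,0,0,0,0.38,-0.09,0.04,1.5,0,0,0,0.51,-0.1,0.09,1.5]}}

```text
t: 12.35
tool_pos: [0.5481, -0.0945, 0.1295]
orientation: [0.0, 0.727, 0.686, 0.0]
contact_force: [-1.0, -3.6, -0.6]
finger_gap: 0.0181
grip_force: 10.0
```

```bash
python3 -c "
from h import *
check('s10')"
```

```text
{'t': 12.35, 'phi': np.float64(-0.323), 'r': np.float64(56.2), 'tang': np.float64(-1.0), 'rad': np.float64(-0.3)} knob [([308.1, 230.2], [302, 221, 13, 19], 220)] [([308.5, 231.1], [302, 221, 14, 24], 258)]
```

Call:
{"api": "send_rows", "payload": {"steps": [0,0,0,0.13,-0.01,0.04,1.5,0,0,0,0.27,-0.02,0.08,1.5,0,0,0,0.4,-0.03,0.11,1.5,0,0,0,0.53,-0.04,0.14,1.5]}}

```text
t: 12.8
tool_pos: [0.5536, -0.0949, 0.1307]
orientation: [0.0, 0.727, 0.686, 0.0]
contact_force: [-2.5, -3.3, 0.3]
finger_gap: 0.0174
grip_force: 10.0
```

```bash
python3 -c "
from h import *
check('s11')"
```

```text
{'t': 12.8, 'phi': np.float64(-0.223), 'r': np.float64(55.9), 'tang': np.float64(-2.2), 'rad': np.float64(0.8)} knob [([308.2, 230.2], [302, 221, 13, 19], 218)] [([308.6, 231.3], [302, 221, 14, 24], 261)]
```

The knob dropped about 3 px (≈5 mm) between −0.42 and −0.32 rad. I'll creep on carefully to feel the stop.

Call:
{"api": "send_rows", "payload": {"steps": [0,0,0,0.09,-0.02,0.02,1.5,0,0,0,0.18,-0.02,0.03,1.5,0,0,0,0.27,-0.03,0.05,1.5]}}

```text
t: 13.15
tool_pos: [0.5563, -0.0952, 0.1312]
orientation: [0.0, 0.727, 0.686, 0.0]
contact_force: [-1.2, -2.3, 0.4]
finger_gap: 0.0179
grip_force: 10.0
```

Call:
{"api": "send_rows", "payload": {"steps": [0,0,0,0.07,0,0.01,1.5,0,0,0,0.14,-0.01,0.02,1.5]}}

```text
t: 13.35
tool_pos: [0.5576, -0.0953, 0.1314]
orientation: [0.0, 0.727, 0.686, 0.0]
contact_force: [-1.8, -2.7, 1.4]
finger_gap: 0.0174
grip_force: 10.0
```

```bash
python3 -c "
from h import *
check('s12')"
```

```text
{'t': 13.35, 'phi': np.float64(-0.149), 'r': np.float64(55.8), 'tang': np.float64(-1.4), 'rad': np.float64(1.6)} knob [([308.2, 230.1], [302, 221, 13, 19], 217)] [([308.4, 230.8], [302, 221, 14, 24], 251)]
```

Call:
{"api": "send_rows", "payload": {"steps": [0,0,0,0.06,0,0,1.5,0,0,0,0.12,-0.01,0.01,1.5]}}

```text
t: 13.6
tool_pos: [0.5588, -0.0954, 0.1314]
orientation: [0.0, 0.727, 0.686, 0.0]
contact_force: [-1.8, -2.5, 0.6]
finger_gap: 0.018
grip_force: 10.0
```

Call:
{"api": "send_rows", "payload": {"steps": [0,0,0,0.06,0,0,1.5,0,0,0,0.06,0,0,1.5]}}

```text
t: 13.8
tool_pos: [0.5597, -0.0955, 0.1315]
orientation: [0.0, 0.727, 0.686, 0.0]
contact_force: [-0.2, -3.0, 2.5]
finger_gap: 0.0177
grip_force: 10.0
```

Call:
{"api": "send_rows", "payload": {"steps": [0,0,0,0.06,0,0,1.5,0,0,0,0.06,0,0,1.5]}}

```text
t: 14.0
tool_pos: [0.5602, -0.0955, 0.1316]
orientation: [0.0, 0.727, 0.686, 0.0]
contact_force: [-1.1, -1.9, 2.6]
finger_gap: 0.0178
grip_force: 10.0
```

Call:
{"api": "send_rows", "payload": {"steps": [0,0,0,0.06,0,0,1.5,0,0,0,0.06,0,0,1.5]}}

```text
t: 14.2
tool_pos: [0.5608, -0.0956, 0.1316]
orientation: [0.0, 0.727, 0.686, 0.0]
contact_force: [-0.4, -2.9, 3.3]
finger_gap: 0.0179
grip_force: 10.0
```

Call:
{"api": "send_rows", "payload": {"steps": [0,0,0,0.06,0,-0.02,1.5,0,0,0,0.06,0,-0.02,1.5]}}

```text
t: 14.4
tool_pos: [0.5616, -0.0956, 0.1316]
orientation: [0.001, 0.727, 0.686, 0.0]
contact_force: [-2.3, -3.2, 5.0]
finger_gap: 0.0178
grip_force: 10.0
```

Call:
{"api": "send_rows", "payload": {"steps": [0,0,0,0.05,0,0,1.5,0,0,0,0.05,0,0,1.5]}}

```text
t: 14.6
tool_pos: [0.562, -0.0957, 0.1316]
orientation: [0.0, 0.727, 0.686, 0.0]
contact_force: [-2.0, -2.9, 5.0]
finger_gap: 0.0178
grip_force: 10.0
```

Call:
{"api": "send_rows", "payload": {"steps": [0,0,0,0.05,0,0,1.5,0,0,0,0.05,0,0,1.5]}}

```text
t: 14.8
tool_pos: [0.5626, -0.0957, 0.1316]
orientation: [0.001, 0.727, 0.686, 0.0]
contact_force: [-0.9, -3.5, 5.2]
finger_gap: 0.0177
grip_force: 10.0
```

Call:
{"api": "send_rows", "payload": {"steps": [0,0,0,0.05,0,0.05,1.5,0,0,0,0.05,0,0.05,1.5]}}

```text
t: 15.0
tool_pos: [0.5626, -0.0957, 0.1316]
orientation: [0.0, 0.727, 0.686, -0.0]
contact_force: [-1.1, -4.1, 3.9]
finger_gap: 0.0176
grip_force: 10.0
```

Call:
{"api": "send_rows", "payload": {"steps": [0,0,0,0.05,0,0,1.5,0,0,0,0.05,0,0,1.5]}}

```text
t: 15.2
tool_pos: [0.5632, -0.0957, 0.1316]
orientation: [0.0, 0.727, 0.686, -0.0]
contact_force: [-1.7, -4.9, 3.9]
finger_gap: 0.0179
grip_force: 10.0
```

```bash
python3 -c "
from h import *
check('s13')"
```

```text
{'t': 15.2, 'phi': np.float64(-0.049), 'r': np.float64(55.5), 'tang': np.float64(-1.2), 'rad': np.float64(4.0)} knob [([308.2, 230.1], [302, 221, 13, 19], 217)] [([308.4, 230.7], [302, 221, 14, 21], 245)]
```

Call:
{"api": "send_rows", "payload": {"steps": [0,0,0,0.06,0,0,1.5,0,0,0,0.06,0,0,1.5]}}

```text
t: 15.45
tool_pos: [0.5638, -0.0958, 0.1316]
orientation: [0.0, 0.727, 0.686, -0.0]
contact_force: [-1.3, -5.1, 3.0]
finger_gap: 0.0181
grip_force: 10.0
```

Call:
{"api": "send_rows", "payload": {"steps": [0,0,0,0.06,0,0,1.5,0,0,0,0.06,0,0,1.5]}}

```text
t: 15.65
tool_pos: [0.5644, -0.0958, 0.1316]
orientation: [0.0, 0.727, 0.686, -0.0]
contact_force: [-2.1, -5.3, 3.2]
finger_gap: 0.0176
grip_force: 10.0
```

Call:
{"api": "send_rows", "payload": {"steps": [0,0,0,0.06,0,0,1.5,0,0,0,0.06,0,0,1.5]}}

```text
t: 15.85
tool_pos: [0.565, -0.0959, 0.1316]
orientation: [0.0, 0.727, 0.686, -0.0]
contact_force: [-1.1, -5.8, 3.6]
finger_gap: 0.0178
grip_force: 10.0
```

Call:
{"api": "send_rows", "payload": {"steps": [0,0,0,0.05,-0.04,0,1.5,0,0,0,0.05,-0.04,0,1.5]}}

```text
t: 16.05
tool_pos: [0.5656, -0.0959, 0.1316]
orientation: [0.0, 0.727, 0.686, 0.0]
contact_force: [-0.2, -5.1, 3.3]
finger_gap: 0.0176
grip_force: 10.0
```

Call:
{"api": "send_rows", "payload": {"steps": [0,0,0,0.05,0,0,1.5,0,0,0,0.05,0,0,1.5]}}

```text
t: 16.25
tool_pos: [0.5659, -0.0959, 0.1316]
orientation: [0.0, 0.727, 0.686, -0.0]
contact_force: [-1.4, -4.8, 2.7]
finger_gap: 0.0176
grip_force: 10.0
```

Call:
{"api": "send_rows", "payload": {"steps": [0,0,0,0.05,0,0,1.5,0,0,0,0.05,0,0,1.5]}}

```text
t: 16.45
tool_pos: [0.5664, -0.096, 0.1316]
orientation: [0.0, 0.727, 0.686, -0.0]
contact_force: [-1.0, -4.4, 3.0]
finger_gap: 0.0179
grip_force: 10.0
```

Call:
{"api": "send_rows", "payload": {"steps": [0,0,0,0.05,0,0,1.5,0,0,0,0.05,0,0,1.5]}}

```text
t: 16.65
tool_pos: [0.5669, -0.096, 0.1315]
orientation: [0.0, 0.727, 0.686, -0.0]
contact_force: [-1.1, -5.6, 2.7]
finger_gap: 0.0179
grip_force: 10.0
```

Call:
{"api": "send_rows", "payload": {"steps": [0,0,0,0.05,0,0,1.5,0,0,0,0.05,0,0,1.5]}}

```text
t: 16.85
tool_pos: [0.5673, -0.096, 0.1316]
orientation: [0.0, 0.727, 0.686, -0.0]
contact_force: [-0.7, -4.9, 1.8]
finger_gap: 0.0176
grip_force: 10.0
```

Call:
{"api": "send_rows", "payload": {"steps": [0,0,0,0.05,0,0,1.5,0,0,0,0.05,0,0,1.5]}}

```text
t: 17.05
tool_pos: [0.5677, -0.0961, 0.1315]
orientation: [-0.0, 0.727, 0.686, -0.0]
contact_force: [-2.2, -4.9, 1.9]
finger_gap: 0.0182
grip_force: 10.0
```

```bash
python3 -c "
from h import *
check('s14')"
```

```text
{'t': 17.05, 'phi': np.float64(0.033), 'r': np.float64(55.3), 'tang': np.float64(-2.0), 'rad': np.float64(1.8)} knob [([308.2, 230.0], [302, 221, 13, 19], 218)] [([308.4, 230.9], [302, 221, 14, 24], 254)]
```

Call:
{"api": "send_rows", "payload": {"steps": [0,0,0,0.05,0,0,1.5,0,0,0,0.05,0,0,1.5]}}

```text
t: 17.3
tool_pos: [0.5681, -0.0961, 0.1315]
orientation: [-0.0, 0.727, 0.686, -0.0]
contact_force: [-2.2, -5.1, 1.9]
finger_gap: 0.0178
grip_force: 10.0
```

Call:
{"api": "send_rows", "payload": {"steps": [0,0,0,0.05,0,0,1.5,0,0,0,0.05,0,0,1.5]}}

```text
t: 17.5
tool_pos: [0.5685, -0.0961, 0.1314]
orientation: [-0.0, 0.727, 0.686, -0.001]
contact_force: [-2.2, -5.8, 3.7]
finger_gap: 0.0178
grip_force: 10.0
```

Call:
{"api": "send_rows", "payload": {"steps": [0,0,0,0.05,0,0,1.5,0,0,0,0.05,0,0,1.5]}}

```text
t: 17.7
tool_pos: [0.5689, -0.0962, 0.1314]
orientation: [-0.0, 0.727, 0.686, -0.001]
contact_force: [-1.8, -5.1, 2.5]
finger_gap: 0.0179
grip_force: 10.0
```

```bash
python3 -c "
from h import *
check('s15')"
```

```text
{'t': 17.7, 'phi': np.float64(0.054), 'r': np.float64(55.3), 'tang': np.float64(-1.6), 'rad': np.float64(2.4)} knob [([308.3, 230.0], [302, 221, 13, 19], 218)] [([308.5, 230.5], [302, 220, 14, 25], 246)]
```

Call:
{"api": "send_rows", "payload": {"steps": [0,0,0,0.06,0,0,1.5,0,0,0,0.06,0,0,1.5]}}

```text
t: 17.95
tool_pos: [0.5694, -0.0962, 0.1314]
orientation: [-0.0, 0.727, 0.686, -0.001]
contact_force: [-2.7, -5.3, 2.7]
finger_gap: 0.0179
grip_force: 10.0
```

Call:
{"api": "send_rows", "payload": {"steps": [0,0,0,0.06,0,0,1.5,0,0,0,0.06,0,0,1.5]}}

```text
t: 18.15
tool_pos: [0.5698, -0.0963, 0.1313]
orientation: [-0.0, 0.727, 0.686, -0.001]
contact_force: [-2.6, -5.8, 1.5]
finger_gap: 0.0179
grip_force: 10.0
```

Call:
{"api": "send_rows", "payload": {"steps": [0,0,0,0.06,0,0,1.5,0,0,0,0.06,0,0,1.5]}}

```text
t: 18.35
tool_pos: [0.5703, -0.0963, 0.1313]
orientation: [-0.001, 0.727, 0.686, -0.001]
contact_force: [-3.2, -6.2, 2.3]
finger_gap: 0.0178
grip_force: 10.0
```

```bash
python3 - <<'E'
from h import *
check('s16');p=load('s16');q=load('s4');w=look("w16")
# handle & crank arm end in scene
for n in('s4','s9','s12','s14','s16'):
    g=cv2.cvtColor(load(n)["frame"],cv2.COLOR_RGB2GRAY);m=(g[170:300,272:284]<60).astype(np.uint8)
    print(n,[ (170+i) for i in range(130) if m[i].sum()>=8][:1],[(170+i) for i in range(130) if m[i].sum()>=8][-1:])
k=lambda a,b:cv2.resize(a["frame"][b[1]:b[3],b[0]:b[2],::-1],(400,300),interpolation=cv2.INTER_CUBIC)
b=(230,170,350,260)
cv2.imwrite("pics/c6.png",np.vstack([np.hstack([k(load('s9'),b),k(p,b)]),np.hstack([k(load('s12'),b),k(w,(0,0,640,480))])]))
E
```

```text
{'t': 18.35, 'phi': np.float64(0.079), 'r': np.float64(55.2), 'tang': np.float64(-3.1), 'rad': np.float64(2.1)} knob [([308.2, 230.0], [302, 221, 13, 19], 220)] [([308.6, 230.6], [302, 220, 14, 24], 254)]
s4 [242] [277]
s9 [260] [298]
s12 [260] [280]
s14 [260] [297]
s16 [260] [297]
```

View pics/c6.png

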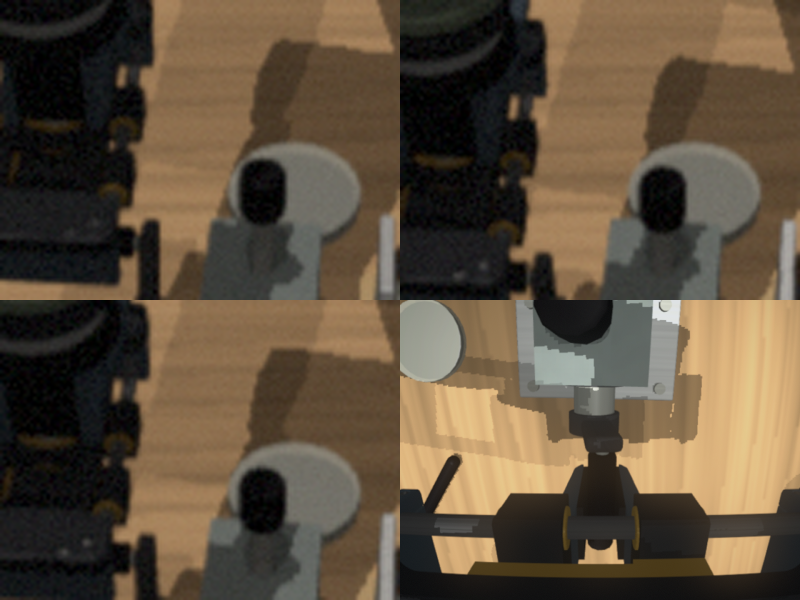

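The crop shows the handle still gripped, the crank near upright and the knob clearly lower: (308,230) against (308,227). Forces are still only friction, so I'll continue gently.

Call:
{"api": "send_rows", "payload": {"steps": [0,0,0,0.08,-0.03,-0.01,1.5,0,0,0,0.08,-0.03,-0.01,1.5]}}

```text
t: 18.65
tool_pos: [0.571, -0.0963, 0.1311]
orientation: [-0.001, 0.727, 0.686, -0.001]
contact_force: [-3.3, -5.3, 2.4]
finger_gap: 0.0176
grip_force: 10.0
```

Call:
{"api": "send_rows", "payload": {"steps": [0,0,0,0.08,-0.02,-0.01,1.5,0,0,0,0.08,-0.02,-0.01,1.5]}}

```text
t: 18.85
tool_pos: [0.5716, -0.0964, 0.1311]
orientation: [-0.001, 0.727, 0.686, -0.001]
contact_force: [-2.9, -4.7, 3.2]
finger_gap: 0.018
grip_force: 10.0
```

Call:
{"api": "send_rows", "payload": {"steps": [0,0,0,0.08,-0.02,-0.01,1.5,0,0,0,0.08,-0.02,-0.01,1.5]}}

```text
t: 19.05
tool_pos: [0.5722, -0.0964, 0.131]
orientation: [-0.001, 0.727, 0.686, -0.001]
contact_force: [-4.7, -4.7, 3.0]
finger_gap: 0.0179
grip_force: 10.0
```

Call:
{"api": "send_rows", "payload": {"steps": [0,0,0,0.06,0,-0.01,1.5,0,0,0,0.06,0,-0.01,1.5]}}

```text
t: 19.25
tool_pos: [0.5727, -0.0965, 0.1309]
orientation: [-0.001, 0.727, 0.686, -0.001]
contact_force: [-4.8, -4.6, 3.7]
finger_gap: 0.0177
grip_force: 10.0
```

Call:
{"api": "send_rows", "payload": {"steps": [0,0,0,0.06,0,-0.01,1.5,0,0,0,0.06,0,-0.01,1.5]}}

```text
t: 19.45
tool_pos: [0.5731, -0.0965, 0.1308]
orientation: [-0.001, 0.727, 0.686, -0.001]
contact_force: [-3.9, -4.4, 2.7]
finger_gap: 0.0182
grip_force: 10.0
```

Call:
{"api": "send_rows", "payload": {"steps": [0,0,0,0.06,0,-0.01,1.5,0,0,0,0.06,0,-0.01,1.5]}}

```text
t: 19.65
tool_pos: [0.5736, -0.0966, 0.1307]
orientation: [-0.002, 0.727, 0.686, -0.001]
contact_force: [-5.5, -4.6, 4.2]
finger_gap: 0.0177
grip_force: 10.0
```

```bash
python3 -c "
from h import *
check('s17')"
```

```text
{'t': 19.65, 'phi': np.float64(0.14), 'r': np.float64(55.0), 'tang': np.float64(-5.8), 'rad': np.float64(3.5)} knob [([308.2, 229.7], [302, 220, 13, 20], 217)] [([308.7, 230.4], [302, 220, 14, 25], 257)]
```

```bash
python3 - <<'E'
from h import *
p=load("s4");Ti=np.linalg.inv(p["extrinsics"])
def pr(P):
    c=(Ti@np.r_[P,1])[:3]*[1,-1,-1]
    return cv2.projectPoints(c[None],np.zeros(3),np.zeros(3),K(p),np.array(p["distortion"]))[0].ravel()
b=np.array([.5725,.0072])
base=pr([*b,.16]);print("bore",base)
for z in(.2181,.213,.209,.206):
    print(z,(pr([*b,z])-base).round(1)[1], "top",(pr([*b,z+.014])-base).round(1)[1])
for n in('s4','s7','s9','s10','s12','s17'):
    g=cv2.cvtColor(load(n)["frame"],cv2.COLOR_RGB2GRAY)[205:250,305:312].mean(1);print(n,g.round().astype(int)[6:40])
w=look("w17")
g0,g1=[cv2.cvtColor(x["frame"],cv2.COLOR_RGB2GRAY) for x in(load("w16"),w)]
for nm,(x0,y0,x1,y1) in dict(hub=(270,170,350,215),armtip=(290,210,360,250),tool=(240,320,400,400),block=(220,60,400,130)).items():
    r=cv2.matchTemplate(g1[y0-15:y1+15,x0-20:x1+20],g0[y0:y1,x0:x1],cv2.TM_CCOEFF_NORMED);_,v,_,l=cv2.minMaxLoc(r);print(nm,v,l[0]-20,l[1]-15)
E
```

```text
bore [308.07181708 249.52259763]
0.2181 -22.5 top -28.4
0.213 -20.5 top -26.2
0.209 -18.8 top -24.6
0.206 -17.6 top -23.3
s4 [ 19  25  54 101 126 130 112  70  22   8   8   6   8  12   4   6   2   7
   5   3   4   6   3   6   5   7  16  37  47  48  50  51  50  50]
s7 [ 60  59  69  88 107 101  66  22  11  11  12  15  13  16  14  12   7   6
   4   6   5   5   7   5   6  14  40  49  49  49  50  48  50  50]
s9 [ 60  59  69  89 110 114  86  34  10   9   9  12  14  13  15  13   5   5
   2   3   9   4   6   8   5  14  34  47  49  48  49  47  50  49]
s10 [ 61  60  69  90 110 120 118 114 104  68  24  12   8  12   5  10   9  11
  11   5   4   3   8   4   8   5   6   9  15  39  48  48  49  48]
s12 [ 63  61  71  90 111 121 120 116 103  68  23   9   8  10   8  11   9  12
  11   4   2   6   5   7   9   5   3   4  16  39  49  48  49  49]
s17 [ 60  61  70  92 112 121 121 115  89  42  14   7   9   5   9   9   7   8
   7   6   4   5   7   6   4   5   6   9  29  45  48  49  50  50]
hub 0.9909467697143555 -7 0
armtip 0.982659637928009 0 0
tool 0.9987232685089111 0 0
block 0.9322810173034668 -7 -1
```

Call:
{"api": "send_rows", "payload": {"steps": [0,0,0,0.06,0,-0.01,1.5,0,0,0,0.06,0,-0.01,1.5]}}

```text
t: 19.95
tool_pos: [0.574, -0.0966, 0.1306]
orientation: [-0.002, 0.727, 0.686, -0.002]
contact_force: [-6.2, -5.1, 3.8]
finger_gap: 0.0183
grip_force: 10.0
```

Call:
{"api": "send_rows", "payload": {"steps": [0,0,0,0.06,0,-0.01,1.5,0,0,0,0.06,0,-0.01,1.5]}}

```text
t: 20.15
tool_pos: [0.5745, -0.0966, 0.1305]
orientation: [-0.002, 0.727, 0.686, -0.002]
contact_force: [-5.6, -5.3, 4.6]
finger_gap: 0.0179
grip_force: 10.0
```

Call:
{"api": "send_rows", "payload": {"steps": [0,0,0,0.06,0,-0.01,1.5,0,0,0,0.06,0,-0.01,1.5]}}

```text
t: 20.35
tool_pos: [0.5749, -0.0967, 0.1304]
orientation: [-0.002, 0.727, 0.686, -0.002]
contact_force: [-5.7, -4.3, 4.7]
finger_gap: 0.0179
grip_force: 10.0
```

```bash
python3 -c "
from h import *
check('s18')"
```

```text
{'t': 20.35, 'phi': np.float64(0.165), 'r': np.float64(55.0), 'tang': np.float64(-6.2), 'rad': np.float64(3.7)} knob [([308.3, 229.6], [302, 220, 13, 20], 213)] [([308.7, 230.4], [302, 220, 14, 25], 256)]
```

Call:
{"api": "send_rows", "payload": {"steps": [0,0,0,0.05,-0.03,0.08,1.5,0,0,0,0.1,-0.05,0.08,1.5,0,0,0,0.1,-0.05,0.08,1.5]}}

```text
t: 20.7
tool_pos: [0.575, -0.0967, 0.1304]
orientation: [-0.003, 0.727, 0.686, -0.002]
contact_force: [-5.1, -3.6, 2.8]
finger_gap: 0.0176
grip_force: 10.0
```

Call:
{"api": "send_rows", "payload": {"steps": [0,0,0,0.08,0,-0.02,1.5,0,0,0,0.08,0,-0.02,1.5]}}

```text
t: 20.9
tool_pos: [0.5757, -0.0967, 0.1303]
orientation: [-0.003, 0.727, 0.686, -0.003]
contact_force: [-8.3, -4.3, 3.6]
finger_gap: 0.0174
grip_force: 10.0
```

Call:
{"api": "send_rows", "payload": {"steps": [0,0,0,0.08,0,-0.02,1.5,0,0,0,0.08,0,-0.02,1.5]}}

```text
t: 21.1
tool_pos: [0.5763, -0.0968, 0.1301]
orientation: [-0.003, 0.727, 0.686, -0.003]
contact_force: [-8.0, -4.6, 4.1]
finger_gap: 0.0175
grip_force: 10.0
```

```bash
python3 - <<'E'
from h import *
check('s19')
w=look("w19");s=w["s"];print(s["moment"],s["contact_force"])
for n in("w5","w16","w17","w19"):
    p=load(n);g=cv2.cvtColor(p["frame"],cv2.COLOR_RGB2GRAY)
    if n=="w5": continue
    for r in(160,195,225): print(n,r,g[r,260:380:4])
E
```

```text
{'t': 21.1, 'phi': np.float64(0.191), 'r': np.float64(54.9), 'tang': np.float64(-8.3), 'rad': np.float64(2.6)} knob [([308.3, 229.5], [302, 220, 13, 20], 214)] [([308.4, 229.7], [302, 220, 14, 21], 244)]
[-0.77944183  1.26903196 -0.11888623] [-8.09037738 -3.63855183  3.92226407]
w16 160 [103 102 100 100 100  86  89  92  93  95 102 121 126 131 129 120 115 113
 110 104  97  94  96  95  94  93  94  96  97  97]
w16 195 [100 103 101  49  48  49  49  48  46  44  44  44  43  43  44  43  43  42
  43  43  46  45  45  95  94  93  93  97  98  99]
w16 225 [163 163 163 165 170 172 171 170 166  46  49  50  50  49  57  55  53  53
  51  49  50  49  49  52  85 161 158  97 100 100]
w17 160 [101 100 100  87  88  93  93  94  95  96  98 112 129 123 116 113 111 106
 100  90  95  95  95  94  93  94  97  97  97  97]
w17 195 [103  60  48  50  49  49  49  45  44  44  43  42  43  43  42  41  42  42
  43  43  43  99  95  94  93  93  96  98  97  97]
w17 225 [163 162 165 170 172 170 170 169 144  45  47  49  49  48  53  52  50  49
  51  56  56  56  56  56  58 159 165 100  99  98]
w19 160 [100  99  87  88  94  93  95  97  97  99  98  96  96 115 112 109 104  97
  94  96  95  95 110 106  94  96  97  98  97  98]
w19 195 [ 50  50  50  51  50  49  46  45  43  43  43  43  42  43  42  43  43  43
  44  43 118 118 116  93  92  95  97  98  97  98]
w19 225 [133 133 160 172 171 169 169 167  67  45  46  48  48  48  48  55  54  55
  55  55  55  55  54  55  53 163 167 161  99  99]
```

Resistance has climbed to about 8 N, well above turning friction but half of forcing, so the pin is stopping the shaft. I'll ease back about 0.2 rad and let go.

Call:
{"api": "send_rows", "payload": {"steps": [0,0,0,-0.3,0.02,0.03,1.5,0,0,0,-0.6,0.03,0.06,1.5,0,0,0,-0.9,0.05,0.08,1.5,0,0,0,-1.1,0.06,0.09,1.5,0,0,0,-1.25,0.06,0.09,1.5,0,0,0,-1.25,0.06,0.09,1.5]}}

```text
t: 21.8
tool_pos: [0.5671, -0.0961, 0.1316]
orientation: [-0.0, 0.727, 0.686, 0.0]
contact_force: [-0.2, -2.9, -4.0]
finger_gap: 0.0181
grip_force: 10.0
```

```bash
python3 -c "
from h import *
check('s20')"
```

```text
{'t': 21.8, 'phi': np.float64(0.022), 'r': np.float64(55.4), 'tang': np.float64(0.0), 'rad': np.float64(-4.0)} knob [([308.2, 230.0], [302, 221, 13, 19], 217)] [([308.6, 230.9], [302, 221, 14, 24], 253)]
```

Call:
{"api": "send_rows", "payload": {"steps": [0,0,0,-0.15,0.01,-0.1,1.5,0,0,0,-0.15,0.01,-0.1,1.5,0,0,0,-0.15,0.01,-0.1,3,0,0,0,-0.15,0.01,-0.1,4,0,0,0,-0.15,0.01,-0.1,4,0,0,0,-0.15,0.01,3,4,0,0,0,-0.15,0.01,7,4,0,0,0,-0.15,0.01,12,4,0,0,0,-0.15,0.01,15.5,4]}}

```text
t: 22.75
tool_pos: [0.5663, -0.0962, 0.2904]
orientation: [0.001, 0.727, 0.686, 0.001]
contact_force: [0.2, -0.3, 0.5]
finger_gap: 0.0399
grip_force: 0.0
```

```bash
python3 -c "
from h import *
check('s21');p=load('s21');print(p['s']['tool_pos'],p['s']['finger_gap'],p['s']['contact_force'])"
```

```text
{'t': 22.75, 'phi': np.float64(0.002), 'r': np.float64(214.2), 'tang': np.float64(0.2), 'rad': np.float64(0.5)} knob [([308.2, 230.0], [302, 221, 13, 19], 209)] [([308.4, 230.1], [302, 221, 14, 21], 237)]
[ 0.56632748 -0.09621484  0.29041531] 0.03988401944187283 [ 0.15463294 -0.31745665  0.51529604]
```

Call:
{"api": "send_rows", "payload": {"steps": [0,0,0,0.3,5,0,0,0,0,0,0.6,10.5,0,0,0,0,0,0.6,10.5,0,0,0,0,0,0.6,10.5,-2,0,0,0,0,0.6,10.5,-4,0,0,0,0,0.6,10.5,-5,0,0,0,0,0.6,10.5,-5,0], "force": 20}}

```text
t: 23.5
tool_pos: [0.5709, 0.0083, 0.2354]
orientation: [-0.001, 0.727, 0.686, -0.001]
contact_force: [0.5, 0.2, 0.6]
finger_gap: 0.0001
grip_force: 0.0
```

Call:
{"api": "send_rows", "payload": {"steps": [0,0,0,0,0,-0.3,0,0,0,0,0,0,-0.6,0,0,0,0,0,0,-0.9,0,0,0,0,0,0,-1.1,0,0,0,0,0,0,-1.3,0]}}

```text
t: 24.0
tool_pos: [0.5719, 0.0086, 0.2241]
orientation: [0.0, 0.727, 0.686, 0.0]
contact_force: [0.1, 0.3, -0.7]
finger_gap: 0.0006
grip_force: 0.0
```

Call:
{"api": "send_rows", "payload": {"steps": [0,0,0,0,0,-0.1,0,0,0,0,0,0,-0.2,0,0,0,0,0,0,-0.3,0,0,0,0,0,0,-0.4,0,0,0,0,0,0,-0.5,0]}}

```text
t: 24.5
tool_pos: [0.5726, 0.0086, 0.2201]
orientation: [0.001, 0.727, 0.686, 0.001]
contact_force: [-0.4, 0.1, 5.5]
finger_gap: 0.0006
grip_force: 2.8
```

Call:
{"api": "send_rows", "payload": {"steps": [0,0,0,0,0,-0.1,0,0,0,0,0,0,-0.2,0,0,0,0,0,0,-0.3,0,0,0,0,0,0,-0.3,0]}}

```text
t: 24.9
tool_pos: [0.5721, 0.0086, 0.216]
orientation: [0.0, 0.727, 0.686, 0.0]
contact_force: [1.9, -0.1, 2.5]
finger_gap: 0.0004
grip_force: 1.1
```

Call:
{"api": "send_rows", "payload": {"steps": [0,0,0,0,0,-0.2,0,0,0,0,0,0,-0.4,0,0,0,0,0,0,-0.6,0,0,0,0,0,0,-0.8,0,0,0,0,0,0,-0.9,0,0,0,0,0,0,-0.9,0]}}

```text
t: 25.5
tool_pos: [0.5729, 0.0086, 0.208]
orientation: [0.001, 0.727, 0.686, 0.001]
contact_force: [1.0, 0.6, 3.8]
finger_gap: 0.0005
grip_force: 1.9
```

Call:
{"api": "send_rows", "payload": {"steps": [0,0,0,0,0,-0.2,0,0,0,0,0,0,-0.4,0,0,0,0,0,0,-0.6,0,0,0,0,0,0,-0.8,0,0,0,0,0,0,-0.9,0,0,0,0,0,0,-0.9,0]}}

```text
t: 26.1
tool_pos: [0.572, 0.0086, 0.1979]
orientation: [0.0, 0.727, 0.686, 0.0]
contact_force: [3.3, 0.6, 3.5]
finger_gap: 0.0006
grip_force: 1.5
```

Call:
{"api": "send_rows", "payload": {"steps": [0,0,0,0,0,-0.2,0,0,0,0,0,0,-0.4,0,0,0,0,0,0,-0.6,0,0,0,0,0,0,-0.7,0,0,0,0,0,0,-0.7,0]}}

```text
t: 26.6
tool_pos: [0.5707, 0.0087, 0.1901]
orientation: [-0.001, 0.727, 0.686, -0.001]
contact_force: [0.8, 0.4, 0.6]
finger_gap: 0.0003
grip_force: 0.5
```

Call:
{"api": "send_rows", "payload": {"steps": [0,0,0,0,0,-0.1,0,0,0,0,0,0,-0.2,0,0,0,0,0,0,-0.3,0,0,0,0,0,0,-0.3,0]}}

```text
t: 27.0
tool_pos: [0.5712, 0.0087, 0.1884]
orientation: [-0.0, 0.727, 0.686, -0.0]
contact_force: [-0.9, 1.1, 5.1]
finger_gap: 0.0007
grip_force: 2.4
```

Call:
{"api": "send_rows", "payload": {"steps": [0,0,0,0,0,-0.1,0,0,0,0,0,0,-0.2,0,0,0,0,0,0,-0.3,0,0,0,0,0,0,-0.3,0]}}

```text
t: 27.4
tool_pos: [0.5719, 0.0086, 0.1882]
orientation: [0.001, 0.727, 0.686, 0.001]
contact_force: [-4.2, -0.3, 15.8]
finger_gap: 0.0005
grip_force: 8.3
```

Call:
{"api": "send_rows", "payload": {"steps": [0,0,0,0,0,-0.1,0,0,0,0,0,0,-0.2,0,0,0,0,0,0,-0.2,0]}}

```text
t: 27.7
tool_pos: [0.572, 0.0086, 0.1881]
orientation: [0.001, 0.727, 0.686, 0.001]
contact_force: [-6.5, -0.7, 25.8]
finger_gap: 0.0003
grip_force: 12.9
```

Position has stalled at 0.188 under 26 N, so the knob is on the block. Back off and check.

Call:
{"api": "send_rows", "payload": {"steps": [0,0,0,0,0,0.5,0,0,0,0,0,0,3,0,0,0,0,0,0,7,0,0,0,0,0,0,12,0,0,0,0,0,-5,15,0,0,0,0,0,-10,15,0,0,0,0,0,-10,15,0]}}

```text
t: 28.4
tool_pos: [0.5715, -0.0956, 0.3334]
orientation: [0.001, 0.729, 0.685, -0.001]
contact_force: [-0.3, 1.0, -0.7]
finger_gap: 0.0007
grip_force: 0.0
```

```bash
python3 - <<'E'
from h import *
p=look("s22","scene");S=load("scene0");print(p["s"]["t"],p["s"]["tool_pos"],p["s"]["contact_force"])
print("knob",[b for b in blob(p,(294,215,324,262),0,30) if b[2]>60])
Ti=np.linalg.inv(p["extrinsics"])
for z in(.174,.188,.16):
    c=(Ti@np.r_[.5725,.0072,z,1])[:3]*[1,-1,-1];print(z,cv2.projectPoints(c[None],np.zeros(3),np.zeros(3),K(p),np.array(p["distortion"]))[0].ravel().round(1))
E
```

```text
28.4 [ 0.57150731 -0.09555419  0.33342107] [-0.32209687  1.00462979 -0.74246008]
knob [([308.4, 243.5], [302, 235, 13, 18], 196)]
0.174 [308.1 244.3]
0.188 [308.1 239. ]
0.16 [308.1 249.5]
```

The knob is at row 243.5, and 244.3 was predicted for fully home with the same −1 px bias seen at rest. The robot is touching nothing.

```bash
python3 -c "
from plant import manip
print(manip.sign_off())"
```

```text
the job is handed in; nothing more can be done
None
```

The pin is pressed home with its knob on the bearing block, the crank is released, and the job was handed in at about 28 s; the pin dropped about 7 mm, and I read the stop from a gradual rise to about 8 N at the handle rather than a hard stop.

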